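# Put the check weight back in its case with the tongs

### The job

The scale has been checked: take the tongs from their stand, and with the tongs alone (the gripper's fingers must not touch the weight) lift the brass check weight off the scale's pan and seat it upright and fully home in the empty bore of the weight case, feeling for the bore gently without ever pressing hard on the case or on the scale. Then put the tongs back upright in their stand. Leave the jar and the bowl where they are.

Things in the scene. Friction and masses are not known exactly. Their poses are not given: they have to be found in the camera images.
- tongs: Small sprung tongs, 80 g, 124 mm tall, standing jaws-down in the stand. Origin: midway between the jaws at their lower ends. z up to the black head (44 x 18 mm, top at z = 124 mm). Two mirrored arms hinged at z = 118 mm close along the tongs' y. V-shaped steel jaws, 12 mm high, 18 mm wide in x, 43 mm over all in y; open, 20 mm apart at the edges of the Vs and 33 mm at their bottoms.
- tong_pads (a point): Tongs frame (0, 0, 78 mm): midway between the red finger pads (24 mm high, 20 mm wide in x), 48 mm over their outer faces when open. Squeeze here along y. Sprung: nothing moves below about 5 N a pad; the jaws meet the weight's knob at about 8 N, pads about 44 mm apart; a third of any excess reaches the knob. 20 to 25 N grips firmly; squeezed to 47 mm they can be carried open.
- stand: Fixed wooden tongs stand on a steel foot (85 x 105 x 4 mm). Open-topped pocket, inside 28 mm (x) x 54 mm (y), inner floor at z = 7 mm, rim at z = 40 mm. Origin: centre of its underside on the table; z up. The tongs start standing in it, their y along its y, and belong there the same way or half a turn round.
- scale: Fixed white counter scale 180 x 180 mm with a flat steel pan 155 (x) x 165 (y) mm on top, centred 8 mm towards +x of the scale's axis; pan surface at z = 56 mm. Origin: centre of its underside.
- weight: Loose brass check weight, 100 g: cylinder 24 mm in diameter, 22 mm high, with a bevelled foot (1.2 mm in, 2 mm up) and a flat shoulder on top, from which a knob 15.8 mm in diameter rises 16 mm more. Starts upright on the scale's pan. Origin: centre of its underside; z up. The tongs grip the knob, their jaws' lower ends 2 to 4 mm above the shoulder (open jaws just pass over the 24 mm  stay above it).
- case: Fixed wooden weight case, 72 (x) x 140 (y) mm, rim at z = 22 mm. In it a green plate 44 x 112 mm, top at z = 30.5 mm, with one empty bore towards -y and two other weights that stay put (30 mm wide at y = +3, 18 mm at y = +40, at most 70 mm high). Origin: centre of its underside; z up. The plate has play: up to 5.5 mm off centre in x and in y; friction (about 8 N) keeps it there.
- bore (a point): Centre of the empty bore's mouth, level with the plate's top, IF the plate lay centred (case frame 0, -37, 30.5 mm; axes as the case). The real bore is up to 5.5 mm off in x and in y: find it by eye or by feel. It is round, 25.5 mm in diameter, sharp-rimmed, 15 mm deep; a weight that is home has its underside 15 mm below the plate's top and its shoulder 7 mm above it.
- jar: Bystander: amber jar, 60 mm in diameter, 85 mm high. Origin: centre of its underside.
- bowl: Bystander: white bowl, 84 mm across, 40 mm high. Origin: centre of its underside.

How it is judged (in metres and radians):
On the way, in this order (a step that is already met when the one before it is completed fails the run):
1. the weight is held in the tongs' jaws and lifted clear of the scale (underside more than 80 mm above the table) (height (world z) of weight above 0.08 m and contact force between weight and tongs above 1 N), for 0.2 s.
2. the weight is home in the bore: underside within 2.5 mm of the bore's floor, upright (z of weight in the frame of case below 0.018 m and horizontal distance between weight and bore below 0.01 m and angle between weight's own z axis and vertical below 0.1 rad), for 0.2 s.
At the end, for the whole second after the job is handed in: The weight stands at rest in the case's empty bore, upright within 0.1 rad and within 2.5 mm of the bore's floor; the tongs stand at rest in their stand, jaws within 5 mm of its inner floor, upright within 0.15 rad (all of step 2 and linear speed of each of weight, tongs below 0.02 m/s and horizontal distance between tongs and stand below 0.012 m and z of tongs in the frame of stand below 0.012 m and angle between tongs's own z axis and vertical below 0.15 rad and contact force between tongs and weight below 0.1 N); the robot touches nothing.
It fails at once if the robot's fingers touch the weight (contact force between the fingers and weight above 0.3 N).
It fails at once if the weight is pressed on the case with more than 35 N (contact force between weight and case above 35 N).
It fails at once if the weight is pressed on the scale with more than 35 N (contact force between weight and scale above 35 N).
It fails at once if the tongs press on the scale or the case with more than 35 N (contact force between tongs and scale above 35 N or contact force between tongs and case above 35 N).
It fails at once if the jar or the bowl is moved by more than 20 mm (distance of any of jar, bowl from where it was at the start of the episode above 0.02 m).
It also fails if it takes over 72 s, if anything falls off the work surface, if the arm or the gripper's body presses on something with over 40 N, if the wrist force passes 120 N, or if a joint passes its speed limit or range.

### The arm

A 7-joint arm with a two-finger parallel gripper is mounted at the origin on the work surface. World frame = base frame: x ahead of the robot, y to its left, z up, the work surface at z = 0. Lengths are in m, angles in degrees, forces in N, time in s.
With the tool pointing down it reaches from about 0.425 to 0.875 m from the base axis. Payload 4.7 kg.
Tool frame: the origin (TCP) lies midway between the tips of the shut fingers; the grasp point (between the pads) lies 19 mm behind it; z points along the fingers, y is the line along which they close (so a half turn about z gives the same grasp; the last joint's range is limited). The gripper opens to 87 mm and grips with 3 to 60 N. Pads are 19 mm wide; open, the fingers measure 117 mm over their backs; the gripper's body (75 mm by 190 mm) begins 51 mm behind the grasp point.
Start: joints at [66.641, 18.392, -4.016, 83.108, 1.295, 78.541, -3.26], TCP at [0.266, -0.593, 0.223] pointing down, gripper open.
Joint ranges: [-163.93, 163.93], [-17.29, 119.83], [-79.2, 71.16], [3.27, 140.29], [-89.18, 269.18], [5.43, 117.66], [-154.24, 154.24]. Speed limits (degrees/s): [147.25, 147.25, 180, 180, 180, 180, 180].

### API

Orientations are given as [roll, pitch, yaw] about the fixed x, y, z axes, in that order (R = Rz(yaw) Ry(pitch) Rx(roll)).
In Python, from cell import env, viewer, boxes_of, masks_of gives the robot as it stands. The module is installed in compiled form; this text tells all that it offers.
- The arm moves only by the tool apply_moves, never from a script. Its argument "moves" is a list of rows, each a list of 7 numbers: the shift along the tool's x, y, z scaled (see below), then the turn, a rotation vector about the tool's x, y, z scaled (see below), then the opening, from 0 (shut) to 1 (fully open). A call has 1 to 20 rows; each row is the pose to reach, as a shift and turn from the pose commanded when the call began, along the tool's axes at that moment; what a row does not reach only later rows make up. The controller multiplies each number of a shift by 0.2 m and each number of a turn by 1.5 rad. A row lasts 1/10 s, in which the tool goes at most 50 mm and 8.59 degrees, less where a joint would pass 70% of its speed; a pose out of reach is approached as far as the arm can. A call with a number of a shift or a turn outside -1 to 1 is refused whole. A call with a gripper value outside its range is refused whole. The fingers move at their own pace and stop on an object; "grip_force" is the grip in N (left out, the last holds). Time passes only in rows, so rows that repeat a pose let the fingers close. It gives the time, the measured TCP pose, the force, the opening and the grip force at its end, in the units of the state.
- env.get_obs(): the state, without advancing time (a new reading comes with each control period).
- viewer.read_camera(name): name is "side" or "top"; returns the picture (420x560x3 uint8, red, green, blue); there is no depth.
- viewer.get_calibration(name): a dict with "fov_y" (degrees; the focal length in pixels is half the picture's height over the tangent of half this angle, whatever the lens; pixels are square), "cx", "cy" (the principal point, pixels), "position" and "orientation" of the camera in the world. Camera axes: x right, y up, looking along -z (the intrinsics and any distortion apply to the point x, -y, -z); pixel columns grow to the right and rows downward; lengths in m; the calibration is good to about 2 mm. A picture is of the moment at which its call begins. get_calibration takes no time and is no camera call.
- env.sign_off(): hands the job in; it is judged then, once.
Trained networks look in the newest picture that a camera, given by its name, has taken for a name from the list of things; names that differ only in an ending like _2 or _b are one class to them, and where a whole thing is asked for, a point or a joint stands for the part that bears it (a point fixed in the world has none). Each returns a list of dicts, best first, with "conf" (0 to 1); they miss things now and then, are a little off and sometimes report something else, mostly with a low value. They report only what shows in the picture. A call takes as long as a camera call.
- boxes_of(camera, target): "location" ([column, row] in pixels, amid what is visible of it).
- masks_of(camera, target): "pixels" (420x560 bool, what is visible of it) and "location" ([column, row] in pixels, amid what is visible of it).
The state is a dict: "time_s": time; "qpos": joint angles; "joint_velocities": joint speeds; "effort": joint torques, N m; "tool_pos": TCP position; "tool_rot": TCP orientation; "force": force on the tool from outside, world axes, zero at the start; "wrist_torque": the same for the moment, N m; "grip_width": finger opening in m; "grasp_force": force on a finger pad.
Only numpy, scipy, OpenCV 4.12 (cv2) and the standard library are available. Lean on these libraries where they do the work, as an engineer would, in place of code of your own. Each camera call takes 0.05 s, during which the arm holds its last target. There are 200 camera calls.

## Working session

There is one attempt and no reset: what is moved stays moved. The work goes in short steps, Python scripts to look and compute and a tool call to move; the robot and the scene stay as the last step left them, time stands still between calls to the robot, and variables do not carry over. Pictures are saved under pics/ and viewed, at most 10 in all, crops included, and the job is handed in when it is done.

Besides the shell and the picture viewer there is one more tool, called by a JSON object that holds its "op" and its "data". apply_moves: Moves the arm, as the interface text tells. Shifts and turns lie within -1 to 1; 1 stands for 0.2 m of shift or 1.5 rad of turn. Its arguments: {"type":"object","properties":{"moves":{"type":"array","items":{"type":"array","items":{"type":"number","minimum":-1,"maximum":1}}},"grip_force":{"type":"number"}},"required":["moves"]}

```bash
mkdir -p pics
cat > h.py <<'E'
import numpy as np, cv2
from cell import env, viewer, boxes_of, masks_of
from scipy.spatial.transform import Rotation as R
def shot(n,f=None):
    im=viewer.read_camera(n)
    if f: cv2.imwrite('pics/'+f,im[:,:,::-1])
    return im
E
python3 - <<'E'
from h import *
o=env.get_obs(); print(o)
for n in ('side','top'):
    print(n,viewer.get_calibration(n)); shot(n,n+'0.png')
    for t in ['tongs','stand','scale','weight','case','bore','jar','bowl']:
        print(t,[(np.round(d['location'],1),round(d['conf'],2)) for d in boxes_of(n,t)][:3])
E
```

```text
{'time_s': 0.0, 'qpos': array([66.6399277 , 18.43592598, -4.01627591, 83.17396748,  1.29481486,
       78.54088208, -3.25729685]), 'joint_velocities': array([-0.02222098,  0.00697924,  0.07306788, -0.02878442, -0.00243381,
        0.07455921, -0.0274712 ]), 'effort': array([-4.88238254e-05, -4.91290891e+01, -4.04072385e-01, -3.12536001e+01,
       -6.38788892e-02,  4.36902547e-02,  1.64138864e-04]), 'tool_pos': array([ 0.26585652, -0.59254577,  0.22150532]), 'tool_rot': array([-1.79894459e+02,  5.34261017e-03,  2.41731786e+01]), 'force': array([ 0.25158043,  0.19184917, -0.33391401]), 'wrist_torque': array([0.00312739, 0.01493052, 0.0030681 ]), 'grasp_force': 0.0, 'grip_width': 0.08708329963338639}
side {'fov_y': 47.28176448951914, 'cx': 281.1213059079455, 'cy': 202.31606533902158, 'position': array([ 0.44059945, -0.72514058,  0.78654914]), 'orientation': array([45.25806281,  0.23842129, -9.38172049])}
tongs [(array([264. , 188.3]), 0.79)]
stand [(array([266.4, 216.3]), 0.86), (array([365.1, 245.6]), 0.54), (array([268.5, 336.1]), 0.45)]
scale [(array([267.7, 332.1]), 0.74)]
weight [(array([242.5, 301.4]), 0.49)]
case [(array([245.3, 147.2]), 0.8)]
bore [(array([246.2, 146.1]), 0.96)]
jar [(array([364.5, 245.1]), 0.97), (array([265.1, 187.5]), 0.52)]
bowl [(array([331. , 167.4]), 0.8), (array([264.9, 190.9]), 0.23)]
top {'fov_y': 51.44688153516251, 'cx': 280.3407627956784, 'cy': 207.1417503813934, 'position': array([ 0.38753989, -0.0054302 ,  1.06426034]), 'orientation': array([  9.97626109,   1.00412674, -89.13728386])}
tongs [(array([275.6, 221.5]), 0.7), (array([277. , 226.8]), 0.62)]
stand [(array([278.7, 229.2]), 0.83), (array([173.7, 236. ]), 0.61)]
scale [(array([405.4, 245.4]), 0.68)]
weight []
case [(array([173.3, 232.1]), 0.9)]
bore [(array([174.8, 234.5]), 0.61)]
jar [(array([342.2, 153.8]), 0.86)]
bowl [(array([232.1, 154.3]), 0.97)]
```

View pics/side0.png

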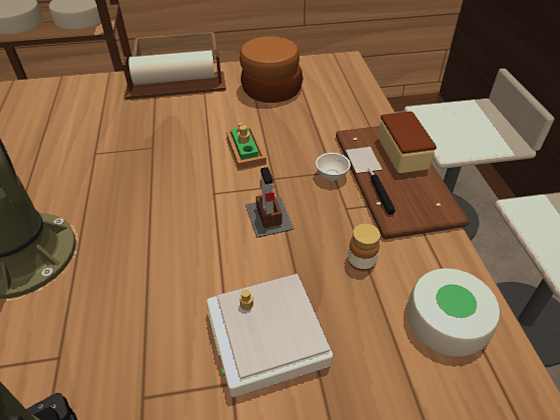

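View pics/top0.png

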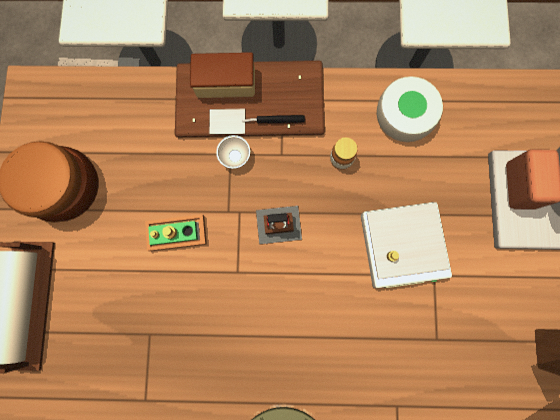

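```bash
cat >> h.py <<'E'
def cam(n):
    c=viewer.get_calibration(n); f=210/np.tan(np.radians(c['fov_y']/2))
    return c['position'],R.from_euler('xyz',c['orientation'],degrees=True),f,c['cx'],c['cy']
def proj(n,P):
    p,r,f,cx,cy=cam(n); q=r.inv().apply(np.atleast_2d(P)-p)
    return np.c_[cx+f*q[:,0]/-q[:,2], cy-f*q[:,1]/-q[:,2]]
def back(n,uv,z):
    p,r,f,cx,cy=cam(n); uv=np.atleast_2d(uv)
    d=r.apply(np.c_[(uv[:,0]-cx)/f,-(uv[:,1]-cy)/f,-np.ones(len(uv))])
    return p+d*((z-p[2])/d[:,2])[:,None]
E
python3 - <<'E'
from h import *
print(viewer.get_calibration('top').keys())
t=cv2.imread('pics/top0.png'); s=cv2.imread('pics/side0.png')
def crop(i,x,y,w=66,h=50,k=6): return cv2.resize(i[y:y+h,x:x+w],(w*k,h*k),interpolation=cv2.INTER_CUBIC)
# top: case(142,208) stand(246,200) ; side: case (215,115), stand(236,160)
a=np.hstack([crop(t,142,208),crop(t,246,200)]); b=np.hstack([crop(s,215,120),crop(s,236,165,66,50)])
cv2.imwrite('pics/crops.png',np.vstack([a,b]))
print(back('top',[[188,231]],.03),back('side',[[252,152]],.03))
print(back('top',[[393,257]],.09),back('side',[[246,293]],.09))
print(back('top',[[279,217]],.124),back('side',[[266,171]],.124))
for n in('top','side'):
  viewer.read_camera(n)
  for o in ('stand','scale','case','jar','bowl','weight','tongs'):
    m=masks_of(n,o)
    if m:
        px=m[0]['pixels'].astype(np.uint8); r=cv2.minAreaRect(cv2.findNonZero(px)); print(n,o,round(m[0]['conf'],2),np.round(cv2.boxPoints(r),1).tolist())
E
```

```text
dict_keys(['fov_y', 'cx', 'cy', 'position', 'orientation'])
[[0.50852763 0.23578394 0.03      ]] [[0.51917506 0.21753516 0.03      ]]
[[ 0.44953125 -0.23702661  0.09      ]] [[ 0.45591545 -0.2412975   0.09      ]]
[[0.53081661 0.01613554 0.124     ]] [[0.53077555 0.03243606 0.124     ]]
top stand 0.85 [[255.6999969482422, 210.10000610351562], [298.1000061035156, 205.60000610351562], [301.70001220703125, 239.60000610351562], [259.29998779296875, 244.10000610351562]]
top scale 0.79 [[359.0, 212.39999389648438], [440.29998779296875, 200.0], [452.29998779296875, 278.3999938964844], [370.8999938964844, 290.70001220703125]]
top case 0.58 [[143.1999969482422, 220.1999969482422], [203.8000030517578, 214.10000610351562], [207.0, 245.6999969482422], [146.39999389648438, 251.8000030517578]]
top jar 0.88 [[326.6000061035156, 161.8000030517578], [340.79998779296875, 133.39999389648438], [361.6000061035156, 143.8000030517578], [347.3999938964844, 172.1999969482422]]
top bowl 0.93 [[210.0, 152.0], [233.0, 129.0], [255.5, 151.5], [232.5, 174.5]]
top weight 0.52 [[387.0, 260.0], [387.0, 251.0], [398.
[... 370 characters left out ...]
61035156, 267.29998779296875], [336.1000061035156, 365.5], [230.60000610351562, 397.79998779296875]]
side case 0.8 [[222.60000610351562, 130.0], [249.5, 118.5], [268.3999938964844, 162.60000610351562], [241.5, 174.10000610351562]]
side jar 0.94 [[345.8999938964844, 269.1000061035156], [351.79998779296875, 222.0], [382.20001220703125, 225.8000030517578], [376.29998779296875, 272.8999938964844]]
side bowl 0.59 [[316.0, 153.0], [350.0, 153.0], [350.0, 180.0], [316.0, 180.0]]
side weight 0.49 [[239.0, 289.0], [253.0, 289.0], [253.0, 309.0], [239.0, 309.0]]
side tongs 0.74 [[258.8999938964844, 167.5], [272.0, 166.5], [275.6000061035156, 212.60000610351562], [262.3999938964844, 213.6999969482422]]
```

View pics/crops.png

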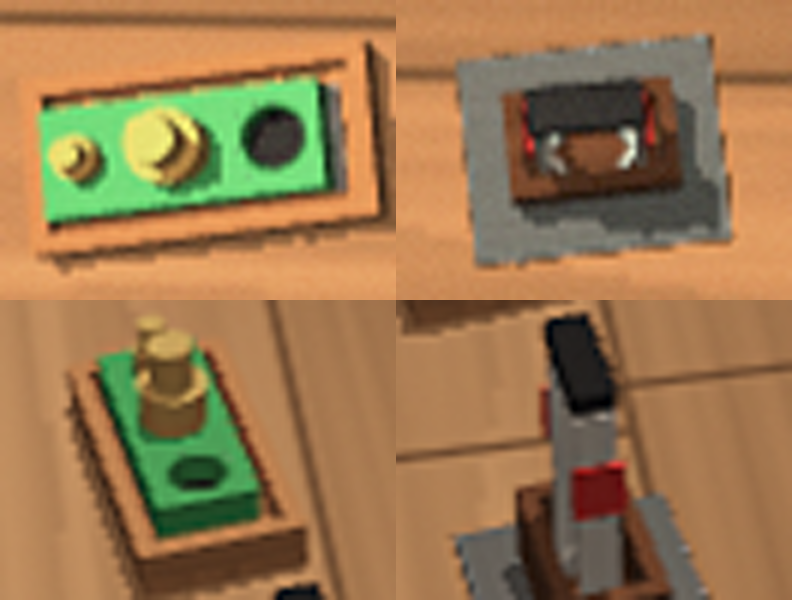

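Run:
```python
from h import *
def c(u,x0,y0): u=np.array(u,float); return (u+.5)/6-.5+[x0,y0]
def info(n,q):
    e=[np.linalg.norm(q[i]-q[(i+1)%4])*1e3 for i in range(4)]
    print(n,'c',q.mean(0).round(4),'edges',np.round(e,1),'ang',[np.degrees(np.arctan2(*(q[(i+1)%4]-q[i])[[1,0]])).round(1) for i in range(4)])
info('case',back('top',c([(28,85),(365,42),(382,213),(40,253)],142,208),.022))
info('foot',back('top',c([(62,62),(316,36),(336,240),(82,265)],246,200),.004))
m=masks_of('top','scale')
info('scale',back('top',[[359,212.4],[440.3,200],[452.3,278.4],[370.9,290.7]],.05))
print('bore',back('top',c([(273,137)],142,208),.0305),back('side',c([(198,172)],215,120),.0305))
print('head',back('top',c([(189,105)],246,200),.124),back('side',c([(184,62)],236,165),.124))
for z in(.085,.094): print('w',back('top',[[393,255.5]],z),back('side',[[246,294]],z))
t=cv2.imread('pics/top0.png'); s=cv2.imread('pics/side0.png')
def crop(i,x,y,w=40,h=30,k=10): return cv2.resize(i[y:y+h,x:x+w],(w*k,h*k),interpolation=cv2.INTER_CUBIC)
cv2.imwrite('pics/crops2.png',np.vstack([np.hstack([crop(t,375,240),crop(s,226,284)]),np.hstack([crop(t,258,202),crop(s,246,160)])]))
```

```text
case c [0.5061 0.2677 0.022 ] edges [137.3  69.9 137.7  68.4] ang [np.float64(-81.9), np.float64(-171.8), np.float64(97.5), np.float64(8.0)]
foot c [0.5303 0.0192 0.004 ] edges [105.1  84.5 103.6  84.1] ang [np.float64(-83.4), np.float64(-174.0), np.float64(96.4), np.float64(7.0)]
scale c [ 0.4807 -0.2763  0.05  ] edges [193.9 182.9 188.1 182. ] ang [np.float64(-80.5), np.float64(-174.2), np.float64(99.3), np.float64(7.6)]
bore [[0.50984477 0.23794405 0.0305    ]] [[0.50992929 0.23375488 0.0305    ]]
head [[0.53058094 0.02031557 0.124     ]] [[0.52954077 0.0200644  0.124     ]]
w [[ 0.45317701 -0.23831336  0.085     ]] [[ 0.45579319 -0.23989311  0.085     ]]
w [[ 0.45257377 -0.23617303  0.094     ]] [[ 0.45559827 -0.24611823  0.094     ]]
```

View pics/crops2.png

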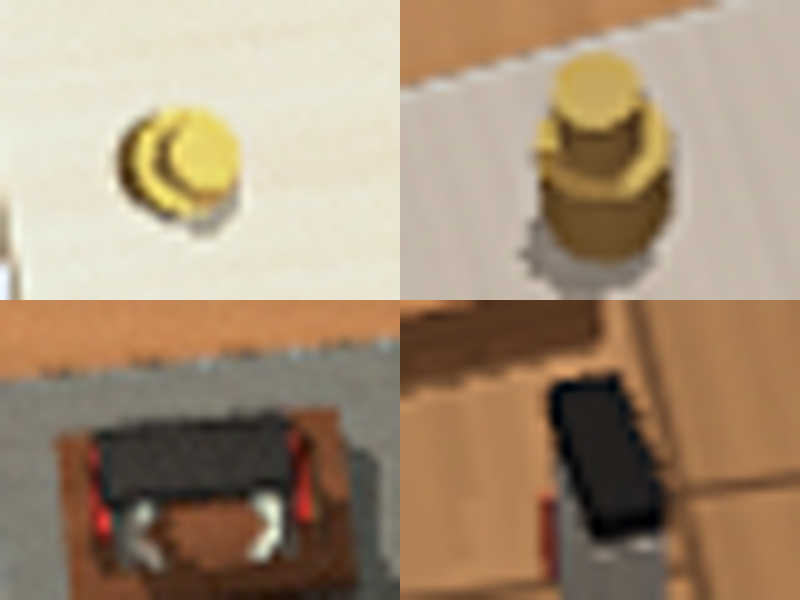

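```bash
cat >> h.py <<'E'
def u(xyz,yaw=None,rpy=None):
    """units of shift+turn from the measured pose to target, tool axes"""
    o=env.get_obs(); r=R.from_euler('xyz',o['tool_rot'],degrees=True)
    s=r.inv().apply(np.array(xyz)-o['tool_pos'])/.2
    t=(r.inv()*R.from_euler('xyz',[180,0,yaw],degrees=True)).as_rotvec()/1.5 if yaw is not None else np.zeros(3)
    print('units',np.round(s,4),np.round(t,4)); return s,t
E
python3 - <<'E'
from h import *
print('w',back('top',[[395,254.3]],.094),back('side',[[245.2,292.75]],.094))
u([.53,.0195,.222],6.5)
E
```

```text
w [[ 0.45527529 -0.24064751  0.094     ]] [[ 0.45452454 -0.24333556  0.094     ]]
units [ 2.4578 -2.254   0.0027] [1.000e-04 0.000e+00 2.056e-01]
```

{"op": "apply_moves", "data": {"moves": [[0.82,-0.75,0,0,0,0,1],[0.82,-0.75,0,0,0,0,1],[0.82,-0.75,0,0,0,0,1],[0.82,-0.75,0,0,0,0,1],[0.82,-0.75,0,0,0,0,1]]}}

```text
time_s: 2.25
tool_pos: [0.3571, -0.3841, 0.223]
tool_rot: [-180.0, -0.1, 24.5]
force: [-0.3, -0.1, -0.3]
grip_width: 0.0868
grasp_force: 0.0
```

{"op": "apply_moves", "data": {"moves": [[0.82,-0.75,0,0,0,0,1],[0.82,-0.75,0,0,0,0,1],[0.82,-0.75,0,0,0,0,1],[0.82,-0.75,0,0,0,0,1],[0.82,-0.75,0,0,0,0,1]]}}

```text
time_s: 2.75
tool_pos: [0.4444, -0.1797, 0.2231]
tool_rot: [180.0, -0.1, 24.5]
force: [0.5, -0.7, -0.5]
grip_width: 0.087
grasp_force: 0.0
```

{"op": "apply_moves", "data": {"moves": [[0.82,-0.75,0,0,0,0.2056,1],[0.82,-0.75,0,0,0,0.2056,1],[0.82,-0.75,0,0,0,0.2056,1],[0.82,-0.75,0,0,0,0.2056,1],[0.82,-0.75,0,0,0,0.2056,1],[0.82,-0.75,0,0,0,0.2056,1]]}}

```text
time_s: 3.35
tool_pos: [0.5317, 0.026, 0.223]
tool_rot: [-179.8, -0.1, 7.1]
force: [0.2, 0.0, -0.3]
grip_width: 0.0871
grasp_force: 0.0
```

Run:
```python
from h import *
o=env.get_obs(); print(o['time_s'],o['tool_pos'],o['tool_rot'],o['force'],o['qpos'])
u([.53,.0195,.066],6.5)
```

```text
3.35 [0.53172961 0.02601196 0.22298961] [-1.79803743e+02 -1.12274741e-01  7.06351167e+00] [ 0.24792071  0.02110628 -0.28689801] [ 29.54679815   6.29555596 -37.35931773  98.78581636   3.72933531
  76.11659889 -91.47040247]
units [-0.0141  0.0339  0.7848] [-0.0023 -0.0013  0.0066]
```

{"op": "apply_moves", "data": {"moves": [[-0.014,0.034,0.1,-0.002,-0.001,0.006,1],[-0.014,0.034,0.1,-0.002,-0.001,0.006,1],[-0.014,0.034,0.25,-0.002,-0.001,0.006,1],[-0.014,0.034,0.4,-0.002,-0.001,0.006,1],[-0.014,0.034,0.55,-0.002,-0.001,0.006,1],[-0.014,0.034,0.7,-0.002,-0.001,0.006,1],[-0.014,0.034,0.785,-0.002,-0.001,0.006,1],[-0.014,0.034,0.785,-0.002,-0.001,0.006,1],[-0.014,0.034,0.785,-0.002,-0.001,0.006,1]]}}

```text
time_s: 4.25
tool_pos: [0.5292, 0.0114, 0.0663]
tool_rot: [179.8, 0.1, 5.9]
force: [0.2, -0.1, 0.2]
grip_width: 0.0871
grasp_force: 0.0
```

{"op": "apply_moves", "data": {"moves": [[0,0,0,0,0,0,0.62],[0,0,0,0,0,0,0.58],[0,0,0,0,0,0,0.56],[0,0,0,0,0,0,0.54],[0,0,0,0,0,0,0.54],[0,0,0,0,0,0,0.54],[0,0,0,0,0,0,0.54],[0,0,0,0,0,0,0.54]], "grip_force": 7}}

```text
time_s: 5.05
tool_pos: [0.5286, 0.0117, 0.0654]
tool_rot: [179.8, 0.1, 6.0]
force: [0.3, 0.1, -0.4]
grip_width: 0.0479
grasp_force: 6.8
```

Run:
```python
from h import *
o=env.get_obs(); print(o)
a=shot('side'); b=shot('top')
def crop(i,x,y,w=100,h=75,k=4): return cv2.resize(i[y:y+h,x:x+w],(w*k,h*k),interpolation=cv2.INTER_CUBIC)
cv2.imwrite('pics/g.png',np.hstack([crop(a,220,150),crop(b,230,175)])[:,:,::-1])
```

```text
{'time_s': 5.05, 'qpos': array([ 27.86008842,  14.90151554, -35.82160781, 109.4346751 ,
        10.33497797,  58.90792622, -96.45272717]), 'joint_velocities': array([-0.03364929,  0.05953487,  0.03423557,  0.04590557,  0.00314508,
       -0.03831496,  0.01785344]), 'effort': array([-5.96443727e-02, -3.62687767e+01, -4.43232134e+00, -2.71270055e+01,
       -2.98445346e-02, -3.78657086e-02, -1.05982213e-03]), 'tool_pos': array([0.52862818, 0.01171784, 0.06541199]), 'tool_rot': array([1.79817037e+02, 9.81266711e-02, 5.97917149e+00]), 'force': array([ 0.34414664,  0.08310554, -0.42313599]), 'wrist_torque': array([ 0.0055966 , -0.0194089 ,  0.00490999]), 'grasp_force': 6.814906917215922, 'grip_width': 0.047943589653563344}
```

View pics/g.png

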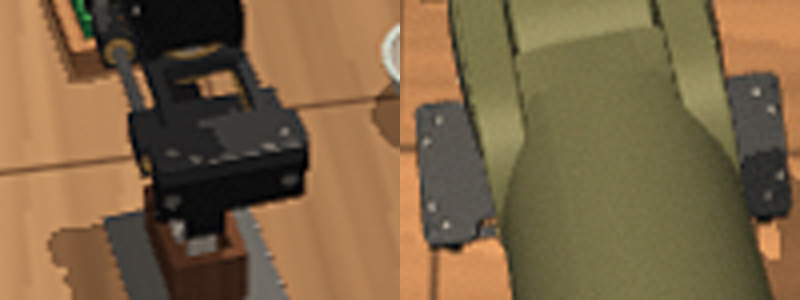

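{"op": "apply_moves", "data": {"moves": [[0,0,0,0,0,0,0.7],[0,0,0,0,0,0,0.8],[0.01,-0.036,0,0,0,-0.004,0.8],[0.01,-0.036,0,0,0,-0.004,0.8],[0.01,-0.036,0,0,0,-0.004,0.8],[0.01,-0.036,0,0,0,-0.004,0.65],[0.01,-0.036,0,0,0,-0.004,0.6],[0.01,-0.036,0,0,0,-0.004,0.57],[0.01,-0.036,0,0,0,-0.004,0.54],[0.01,-0.036,0,0,0,-0.004,0.54],[0.01,-0.036,0,0,0,-0.004,0.54]], "grip_force": 7}}

```text
time_s: 6.25
tool_pos: [0.5299, 0.0192, 0.0655]
tool_rot: [179.8, 0.1, 6.3]
force: [0.4, 0.2, -0.7]
grip_width: 0.0474
grasp_force: 5.5
```

{"op": "apply_moves", "data": {"moves": [[0,0,-0.1,0,0,0,0.54],[0,0,-0.2,0,0,0,0.54],[0,0,-0.3,0,0,0,0.54],[0,0,-0.4,0,0,0,0.54],[0,0,-0.5,0,0,0,0.54],[0,0,-0.6,0,0,0,0.54],[0,0,-0.7,0,0,0,0.54],[0,0,-0.7,0,0,0,0.54],[0,0,-0.7,0,0,0,0.54]]}}

```text
time_s: 7.15
tool_pos: [0.53, 0.0196, 0.2052]
tool_rot: [179.8, 0.1, 6.3]
force: [-1.0, -0.6, -0.3]
grip_width: 0.0471
grasp_force: 5.4
```

Run:
```python
from h import *
o=env.get_obs(); print(o['tool_pos'],o['tool_rot'],o['force'],o['grip_width'])
print(proj('side',[.53,.0195,.14]))
u([.455,-.242,.205],6.5)
a=shot('side'); b=shot('top')
def crop(i,x,y,w=100,h=140,k=4): return cv2.resize(i[y:y+h,x:x+w],(w*k,h*k),interpolation=cv2.INTER_CUBIC)
cv2.imwrite('pics/lift.png',np.hstack([crop(a,220,110),crop(b,230,150)])[:,:,::-1])
```

```text
[0.53000228 0.01963075 0.20516491] [1.79807518e+02 8.68166442e-02 6.32652406e+00] [-0.96462802 -0.56668536 -0.29367928] 0.04712665292991931
[[266.30767995 169.23708428]]
units [-0.5169  1.2589  0.0058] [ 0.0022  0.001  -0.002 ]
```

View pics/lift.png

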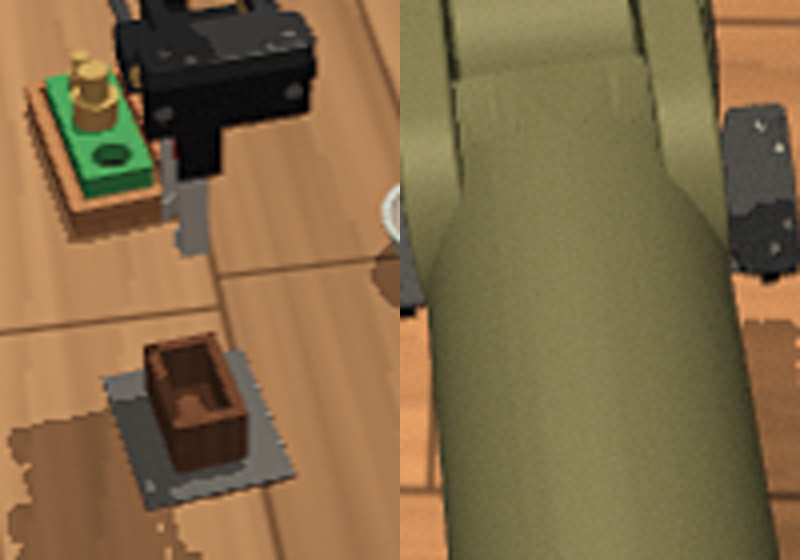

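{"op": "apply_moves", "data": {"moves": [[-0.06,0.15,0,0,0,0,0.54],[-0.15,0.36,0,0,0,0,0.54],[-0.24,0.58,0,0,0,0,0.54],[-0.33,0.8,0,0,0,0,0.54],[-0.41,1,0,0,0,0,0.54]]}}

```text
time_s: 7.75
tool_pos: [0.4689, -0.1902, 0.205]
tool_rot: [179.9, 0.2, 6.3]
force: [0.4, -0.9, 0.1]
grip_width: 0.0474
grasp_force: 5.4
```

{"op": "apply_moves", "data": {"moves": [[-0.06,0.15,0,0,0,0,0.54],[-0.1,0.24,0,0,0,0,0.54],[-0.107,0.259,0,0,0,0,0.54],[-0.107,0.259,0,0,0,0,0.54],[-0.107,0.259,0,0,0,0,0.54],[-0.107,0.259,0,0,0,0,0.54]]}}

```text
time_s: 8.35
tool_pos: [0.4557, -0.2402, 0.2063]
tool_rot: [179.9, 0.1, 6.5]
force: [0.8, 0.1, -0.8]
grip_width: 0.0476
grasp_force: 5.4
```

Run:
```python
from h import *
o=env.get_obs(); print(o['tool_pos'],o['tool_rot'],o['force'],o['grip_width'])
u([.455,-.242,.143],6.5)
a=shot('side'); b=shot('top')
def crop(i,x,y,w=100,h=140,k=4): return cv2.resize(i[y:y+h,x:x+w],(w*k,h*k),interpolation=cv2.INTER_CUBIC)
cv2.imwrite('pics/ab.png',np.hstack([crop(a,200,220),crop(b,345,190)])[:,:,::-1])
```

```text
[ 0.45574704 -0.24018911  0.20626096] [1.79855606e+02 8.83839550e-02 6.49137948e+00] [ 0.78267261  0.06323499 -0.80410117] 0.047558985489396494
units [-0.0042  0.0078  0.3163] [ 0.0017  0.001  -0.0001]
```

View pics/ab.png

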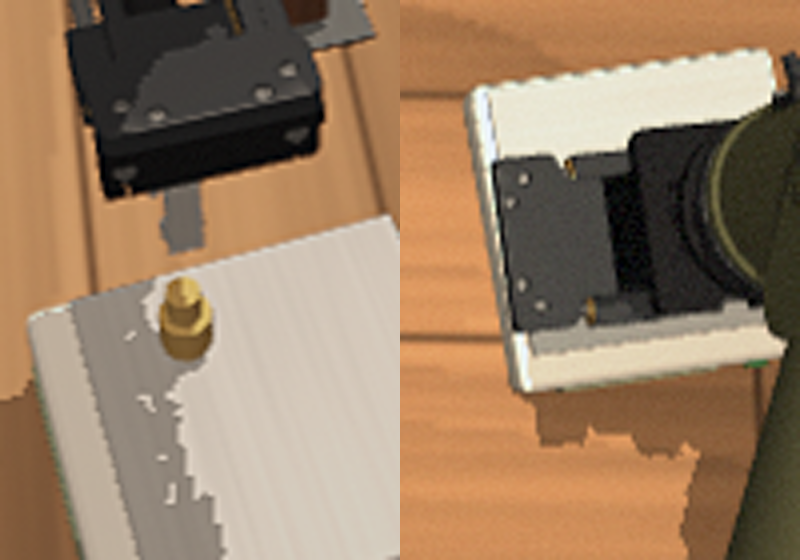

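{"op": "apply_moves", "data": {"moves": [[-0.004,0.008,0.05,0,0,0,0.54],[-0.004,0.008,0.1,0,0,0,0.54],[-0.004,0.008,0.15,0,0,0,0.54],[-0.004,0.008,0.2,0,0,0,0.54],[-0.004,0.008,0.23,0,0,0,0.54],[-0.004,0.008,0.25,0,0,0,0.54],[-0.004,0.008,0.265,0,0,0,0.54],[-0.004,0.008,0.28,0,0,0,0.54],[-0.004,0.008,0.28,0,0,0,0.54]]}}

```text
time_s: 9.35
tool_pos: [0.4544, -0.2438, 0.1503]
tool_rot: [179.8, 0.1, 6.3]
force: [0.4, 0.4, -1.3]
grip_width: 0.0476
grasp_force: 5.4
```

Run:
```python
from h import *
o=env.get_obs(); print(o['tool_pos'],o['tool_rot'],o['force'],o['grip_width'])
u([.455,-.242,.139],6.5)
a=shot('side')
cv2.imwrite('pics/b2.png',cv2.resize(a[250:330,205:305],(800,640)[:2],interpolation=cv2.INTER_CUBIC)[:600,:,::-1])
```

```text
[ 0.45436387 -0.24381576  0.15025755] [1.79831534e+02 9.57049885e-02 6.32828838e+00] [ 0.38130362  0.40608334 -1.31866002] 0.04758624319278956
units [ 0.0043 -0.0088  0.0563] [ 0.002   0.0011 -0.002 ]
```

View pics/b2.png

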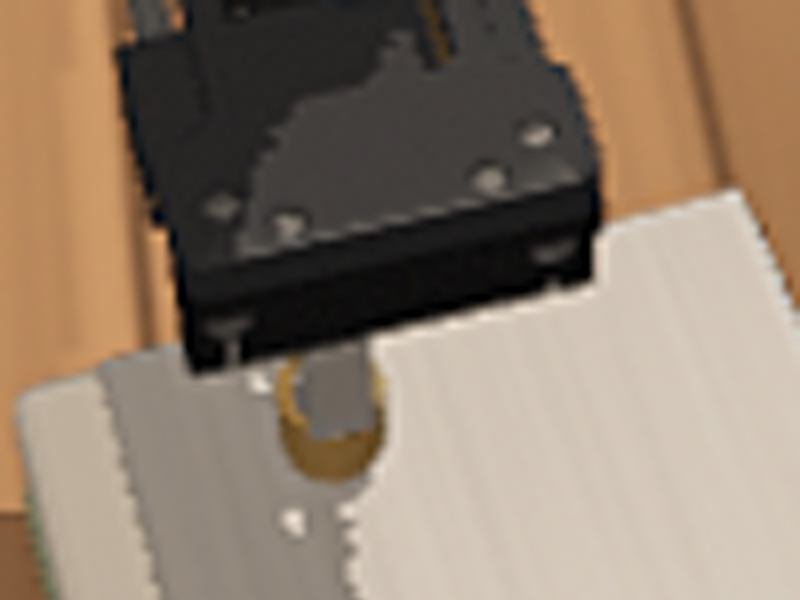

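{"op": "apply_moves", "data": {"moves": [[0.003,-0.007,0.0,0,0,0,0.54],[0.003,-0.007,0.02,0,0,0,0.54],[0.003,-0.007,0.04,0,0,0,0.54],[0.003,-0.007,0.053,0,0,0,0.54],[0.003,-0.007,0.053,0,0,0,0.54],[0.003,-0.007,0.053,0,0,0,0.54]]}}

```text
time_s: 10.0
tool_pos: [0.4548, -0.2424, 0.1397]
tool_rot: [179.8, 0.1, 6.3]
force: [-0.7, 0.6, -0.3]
grip_width: 0.0472
grasp_force: 5.4
```

{"op": "apply_moves", "data": {"moves": [[0,0,0,0,0,0,0.5],[0,0,0,0,0,0,0.45],[0,0,0,0,0,0,0.4],[0,0,0,0,0,0,0.4],[0,0,0,0,0,0,0.4]], "grip_force": 22}}

```text
time_s: 10.5
tool_pos: [0.4549, -0.2425, 0.14]
tool_rot: [179.8, 0.1, 6.3]
force: [0.8, 0.5, -0.6]
grip_width: 0.043
grasp_force: 22.0
```

{"op": "apply_moves", "data": {"moves": [[0,0,-0.01,0,0,0,0.4],[0,0,-0.03,0,0,0,0.4],[0,0,-0.08,0,0,0,0.4],[0,0,-0.15,0,0,0,0.4],[0,0,-0.22,0,0,0,0.4],[0,0,-0.3,0,0,0,0.4],[0,0,-0.3,0,0,0,0.4],[0,0,-0.3,0,0,0,0.4]]}}

```text
time_s: 11.3
tool_pos: [0.4552, -0.2424, 0.2005]
tool_rot: [179.8, 0.0, 6.3]
force: [-0.2, 0.4, -2.1]
grip_width: 0.0433
grasp_force: 22.0
```

Run:
```python
from h import *
o=env.get_obs(); print(o['tool_pos'],o['tool_rot'],o['force'],o['grip_width'])
u([.510,.236,.20],7)
a=shot('side')
cv2.imwrite('pics/b3.png',cv2.resize(a[240:330,205:305],(660,594),interpolation=cv2.INTER_CUBIC)[:600,:,::-1])
```

```text
[ 0.4552125  -0.24243723  0.20054515] [1.79766087e+02 2.85423909e-02 6.32280372e+00] [-0.21801929  0.41781946 -2.0983154 ] 0.043270295979663934
units [ 0.5357 -2.3475 -0.0071] [ 0.0027  0.0003 -0.0079]
```

View pics/b3.png

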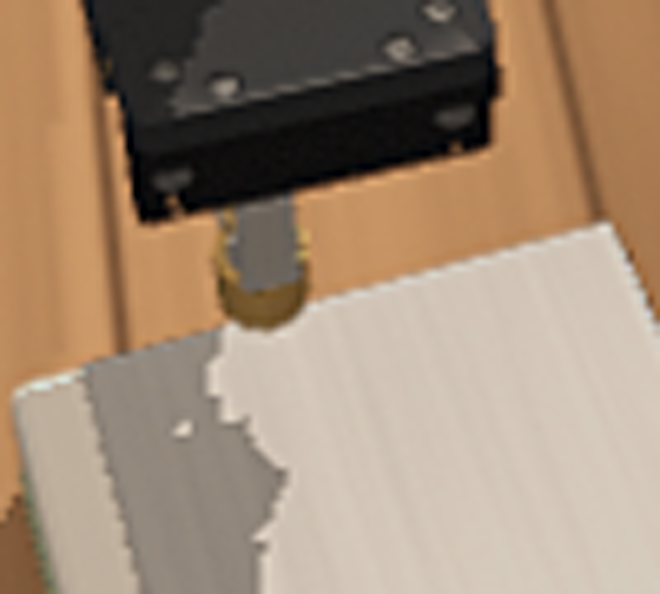

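Run:
```python
from h import *
for n,f,c in(('top','top0.png',(187.5,230.8)),('side','side0.png',(248,148.7))):
    im=cv2.imread('pics/'+f); k=8; x0,y0=int(c[0])-8,int(c[1])-7
    p=im[y0:y0+15,x0:x0+17]; 
    g=cv2.resize(p[:,:,1],None,fx=k,fy=k,interpolation=cv2.INTER_CUBIC)
    print(p[:,:,1])
    for th in(95,110,125) if n=='top' else (60,80,95):
        nl,l,st,ce=cv2.connectedComponentsWithStats((g<th).astype(np.uint8))
        i=l[int((c[1]-y0+.5)*k),int((c[0]-x0+.5)*k)]
        uv=(ce[i]+.5)/k-.5+[x0,y0]; print(n,th,uv,st[i][2:]/k,back(n,[uv],.0305))
```

```text
[[229 227 229 230 225 226 226 226 224 226 227 225 225 224 226 224  50]
 [223 226 222 223 223 216 227 216 213 219 225 226 225 225 227 222  41]
 [224 222 223 225 222 191 197 155 134 161 182 211 224 226 228 225  61]
 [223 222 214 227 211 151  85  55  39  39  68 131 187 227 227 223  93]
 [224 224 208 218 148  77  49  33   9  25  33  37 100 198 231 222 104]
 [223 224 227 179  76  49  34  38  39  44  59  53  68 146 235 226 131]
 [223 226 219 123  52  34  32  60  58  60  60  54  55 107 231 226 129]
 [224 225 219 103  53  24  39  55  55  57  56  56  46  97 224 224 128]
 [227 227 221  85  40  30  63  58  61  60  63  56  53  99 220 226 151]
 [227 225 210 126  47  37  58  59  58  61  56  51  62 132 225 228 182]
 [230 222 208 198  65  50  55  56  56  51  57  56  88 190 229 227 197]
 [231 224 226 225 130  65  45  48  53  49  53  86 158 225 226 228 222]
 [229 222 223 224 195 145  92  91  74  91 134 172 225 226 224 226 223]
 [231 224 223 226 219 216 184 181 166 175 216 230 225 224 223 226 221]
 [229 223 224 221 208 228 228 227 227 229 226 223 224 226 226 229 228]]
top 95 [187.01838685 230.33614934]
[... 930 characters left out ...]
  25  14  16  36  94 149 167 163 164 169]
 [137 165 164 162 133  83  75  78  79  85 103 140 168 162 161 161 156]
 [138 167 163 164 169 173 176 175 174 174 171 159 132 115 106  80  63]
 [114 168 163 161 162 163 155 132 116 108  81  64  66  68  70  71  72]
 [ 78 124 133 113 106  80  63  66  68  70  72  74  75  75  74  75  75]
 [ 53  61  68  69  69  71  73  75  74  76  75  76  76  75  76  74  73]]
side 60 [247.9471715  147.94150793] [  17.      15.    1906.375] [[0.51097945 0.23484438 0.0305    ]]
side 80 [247.70584017 147.24857173] [  17.      14.25  1340.125] [[0.51069912 0.23774876 0.0305    ]]
side 95 [247.42149334 148.39405996] [  9.375   5.625 337.75 ] [[0.50945951 0.23324322 0.0305    ]]
```

{"op": "apply_moves", "data": {"moves": [[0.05,-0.2,-0.1,0,0,0,0.4],[0.1,-0.42,-0.1,0,0,0,0.4],[0.15,-0.64,-0.1,0,0,0,0.4],[0.2,-0.85,-0.1,0,0,0,0.4],[0.23,-1,-0.1,0,0,0,0.4]]}}

```text
time_s: 11.85
tool_pos: [0.4782, -0.0347, 0.2185]
tool_rot: [179.9, 0.1, 6.5]
force: [0.6, -0.7, -1.6]
grip_width: 0.0435
grasp_force: 22.0
```

{"op": "apply_moves", "data": {"moves": [[0.05,-0.2,0,0,0,0,0.4],[0.1,-0.42,0,0,0,0,0.4],[0.15,-0.64,0,0,0,0,0.4],[0.2,-0.85,0,0,0,0,0.4],[0.23,-1,0,0,0,0,0.4]]}}

```text
time_s: 12.35
tool_pos: [0.5015, 0.1689, 0.2179]
tool_rot: [179.9, 0.1, 6.5]
force: [0.4, -0.3, -1.1]
grip_width: 0.0432
grasp_force: 22.0
```

{"op": "apply_moves", "data": {"moves": [[0.03,-0.15,0,0,0,0,0.4],[0.06,-0.28,0,0,0,0,0.4],[0.075,-0.345,0,0,0,0,0.4],[0.075,-0.345,0,0,0,0,0.4],[0.075,-0.345,0,0,0,0,0.4],[0.075,-0.345,0,0,0,0,0.4]]}}

```text
time_s: 12.95
tool_pos: [0.5097, 0.2341, 0.2178]
tool_rot: [179.8, 0.1, 6.2]
force: [-0.0, -0.9, -1.7]
grip_width: 0.0432
grasp_force: 22.0
```

{"op": "apply_moves", "data": {"moves": [[0.001,-0.005,0.1,0,0,0,0.4],[0.001,-0.005,0.2,0,0,0,0.4],[0.001,-0.005,0.3,0,0,0,0.4],[0.001,-0.005,0.38,0,0,0,0.4],[0.001,-0.005,0.44,0,0,0,0.4],[0.001,-0.005,0.48,0,0,0,0.4],[0.001,-0.005,0.48,0,0,0,0.4],[0.001,-0.005,0.48,0,0,0,0.4],[0.001,-0.005,0.48,0,0,0,0.4]]}}

```text
time_s: 13.85
tool_pos: [0.5102, 0.2369, 0.1231]
tool_rot: [179.8, -0.0, 6.3]
force: [0.2, -0.7, -1.2]
grip_width: 0.043
grasp_force: 22.0
```

Run:
```python
from h import *
o=env.get_obs(); print(o['tool_pos'],o['tool_rot'],o['force'],o['grip_width'])
u([.5098,.2352,.1165],6.5)
```

```text
[0.5101666  0.23686458 0.12312249] [ 1.79844279e+02 -1.90180176e-03  6.33007665e+00] [ 0.22154528 -0.74530834 -1.15974581] 0.04297438731377695
units [-0.0027  0.008   0.0331] [ 0.0018 -0.     -0.002 ]
```

{"op": "apply_moves", "data": {"moves": [[-0.002,0.008,0.01,0,0,0,0.4],[-0.002,0.008,0.02,0,0,0,0.4],[-0.002,0.008,0.033,0,0,0,0.4],[-0.002,0.008,0.038,0,0,0,0.4],[-0.002,0.008,0.043,0,0,0,0.4],[-0.002,0.008,0.048,0,0,0,0.4],[-0.002,0.008,0.048,0,0,0,0.4],[-0.002,0.008,0.048,0,0,0,0.4]]}}

```text
time_s: 14.65
tool_pos: [0.5098, 0.2355, 0.1133]
tool_rot: [179.9, 0.0, 6.3]
force: [0.3, 0.4, 3.0]
grip_width: 0.0434
grasp_force: 22.0
```

{"op": "apply_moves", "data": {"moves": [[0,0,0.004,0,0,0,0.4],[0,0,0.004,0,0,0,0.4],[0,0,0.004,0,0,0,0.4]]}}

```text
time_s: 14.95
tool_pos: [0.5101, 0.2358, 0.1127]
tool_rot: [179.9, -0.0, 6.3]
force: [1.5, 1.9, 5.1]
grip_width: 0.0432
grasp_force: 22.0
```

{"op": "apply_moves", "data": {"moves": [[0.002,-0.002,0,0,0,0,0.4],[0.004,-0.005,0,0,0,0,0.4],[0.004,-0.005,0,0,0,0,0.4]]}}

```text
time_s: 15.25
tool_pos: [0.5106, 0.2363, 0.1125]
tool_rot: [179.9, 0.0, 6.3]
force: [-0.4, 1.1, 5.6]
grip_width: 0.0436
grasp_force: 22.0
```

{"op": "apply_moves", "data": {"moves": [[0,-0.003,0,0,0,0,0.4],[0,-0.006,0,0,0,0,0.4],[0,-0.006,0,0,0,0,0.4]]}}

```text
time_s: 15.55
tool_pos: [0.5103, 0.2371, 0.1122]
tool_rot: [179.8, 0.0, 6.3]
force: [0.9, -0.6, 6.3]
grip_width: 0.0433
grasp_force: 22.0
```

```bash
cat >> h.py <<'E'
def avg(k=6):
    L=[]
    for _ in range(k):
        viewer.read_camera('top'); o=env.get_obs(); L.append(np.r_[o['tool_pos']*1e3,o['force'],o['wrist_torque']*1e3])
    L=np.array(L); print('pos',L.mean(0)[:3].round(2),'F',L.mean(0)[3:6].round(2),'T mNm',L.mean(0)[6:].round(1),'sd',L.std(0).round(2)[3:],'t',o['time_s'])
E
python3 - <<'E'
from h import *
avg()
E
```

```text
pos [510.35 237.05 112.17] F [0.49 0.07 5.33] T mNm [ -42.7 -129.2   12.4] sd [ 0.65  0.53  0.35  6.32 34.46 15.58] t 15.85
```

{"op": "apply_moves", "data": {"moves": [[-0.0015,0.0045,0.003,0,0,0,0.4],[0.0045,0.0045,0.003,0,0,0,0.4],[0.0015,-0.0005,0.003,0,0,0,0.4],[-0.0045,-0.0005,0.003,0,0,0,0.4],[-0.0075,0.0045,0.003,0,0,0,0.4],[-0.0045,0.0095,0.003,0,0,0,0.4],[0.0015,0.0095,0.003,0,0,0,0.4],[0.0015,0.0095,0.003,0,0,0,0.4]]}}

```text
time_s: 16.65
tool_pos: [0.5107, 0.2365, 0.1118]
tool_rot: [179.9, 0.0, 6.3]
force: [0.5, 1.3, 5.4]
grip_width: 0.0435
grasp_force: 22.0
```

Run:
```python
from h import *
avg()
```

```text
pos [510.66 236.47 111.84] F [0.06 1.97 5.66] T mNm [504.9   5.7  -3.9] sd [ 0.21  0.29  0.19 32.59 24.38  9.59] t 16.95
```

Run:
```python
from h import *
a=shot('side')
cv2.imwrite('pics/b4.png',cv2.resize(a[105:180,210:290],(640,600),interpolation=cv2.INTER_CUBIC)[:,:,::-1])
print(proj('side',[[.5107,.2365,.0305],[.5107,.2365,.0525]]))
```

```text
[[247.76250317 147.55117653]
 [247.29501149 140.5914809 ]]
```

View pics/b4.png

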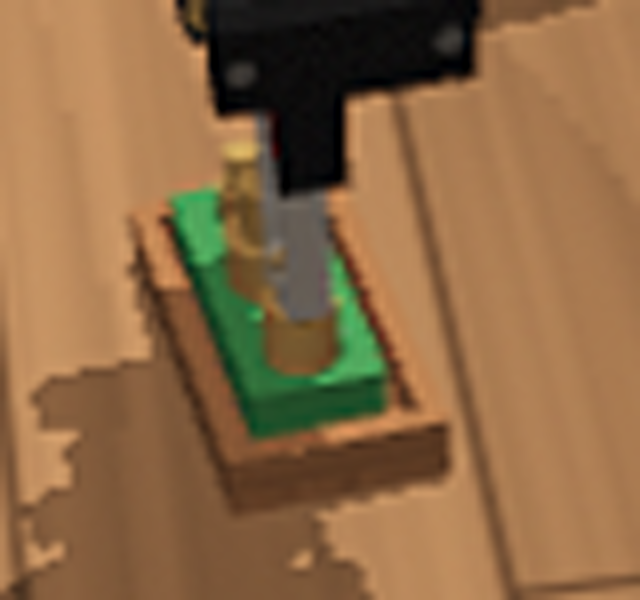

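{"op": "apply_moves", "data": {"moves": [[0,-0.003,0,0,0,0,0.4],[0,-0.006,0,0,0,0,0.4],[0,-0.009,0,0,0,0,0.4],[0,-0.012,0,0,0,0,0.4],[0,-0.012,0,0,0,0,0.4]]}}

```text
time_s: 17.5
tool_pos: [0.5105, 0.2376, 0.1115]
tool_rot: [179.8, 0.0, 6.3]
force: [1.0, 0.2, 5.9]
grip_width: 0.0434
grasp_force: 22.0
```

Run:
```python
from h import *
avg()
```

```text
pos [510.51 237.56 111.5 ] F [0.62 0.49 5.02] T mNm [ -30.8 -104.9   20.3] sd [ 0.29  0.48  0.68 25.41 29.99 31.51] t 17.8
```

{"op": "apply_moves", "data": {"moves": [[0,-0.003,0.003,0,0,0,0.4],[0,-0.006,0.003,0,0,0,0.4],[0,-0.008,0.003,0,0,0,0.4],[0,-0.008,0.003,0,0,0,0.4]]}}

```text
time_s: 18.2
tool_pos: [0.5105, 0.2387, 0.1108]
tool_rot: [179.8, 0.0, 6.3]
force: [0.4, -0.9, 3.8]
grip_width: 0.0436
grasp_force: 22.0
```

Run:
```python
from h import *
avg(4)
```

```text
pos [510.51 238.64 110.83] F [ 0.9  -0.83  5.42] T mNm [-238.2 -189.1   24.6] sd [ 0.28  0.31  0.36 15.75 16.64  9.36] t 18.4
```

{"op": "apply_moves", "data": {"moves": [[0.003,0,0.002,0,0,0,0.4],[0.006,0,0.002,0,0,0,0.4],[0.006,0.003,0.002,0,0,0,0.4],[0.006,0.006,0.002,0,0,0,0.4],[0.006,0.006,0.002,0,0,0,0.4]]}}

```text
time_s: 18.9
tool_pos: [0.5115, 0.2384, 0.1105]
tool_rot: [179.9, 0.1, 6.3]
force: [-0.2, 0.9, 4.9]
grip_width: 0.0433
grasp_force: 22.0
```

Run:
```python
from h import *
avg(4)
```

```text
pos [511.46 238.45 110.5 ] F [0.39 0.24 5.26] T mNm [162.8 -15.9  -9.6] sd [ 0.58  0.52  0.64 18.1  18.4  10.49] t 19.1
```

{"op": "apply_moves", "data": {"moves": [[-0.002,0.003,0.004,0,0,0,0.4],[0.003,0.003,0.004,0,0,0,0.4],[0.003,-0.002,0.005,0,0,0,0.4],[-0.002,-0.002,0.005,0,0,0,0.4],[-0.007,-0.002,0.006,0,0,0,0.4],[-0.007,0.003,0.006,0,0,0,0.4],[-0.007,0.008,0.007,0,0,0,0.4],[-0.002,0.008,0.007,0,0,0,0.4],[-0.002,0.003,0.008,0,0,0,0.4],[-0.002,0.003,0.008,0,0,0,0.4]]}}

```text
time_s: 20.1
tool_pos: [0.5116, 0.2385, 0.1096]
tool_rot: [179.9, -0.0, 6.3]
force: [1.3, 0.6, 7.0]
grip_width: 0.0437
grasp_force: 22.0
```

Run:
```python
from h import *
avg(4)
```

```text
pos [511.6  238.46 109.57] F [0.45 1.16 7.54] T mNm [283.8 -16.  -25.8] sd [ 0.4   0.42  0.56 26.46 11.19 14.17] t 20.3
```

Run:
```python
from h import *
a=shot('side'); s=cv2.imread('pics/side0.png')[:,:,::-1]
for c,n in((1,'G'),(0,'R')):
    print(n,'now | before  rows 144-154 cols 240-255')
    for r in range(144,155): print(r,a[r,240:256,c],s[r,240:256,c])
```

```text
G now | before  rows 144-154 cols 240-255
144 [110 112 100  76  85  94  92  94  92  90  89  87 131 174 163 114] [166 167 167 167 167 165 164 163 162 161 161 160 159 163 157 110]
145 [110 112 102  78  83  88  90  95  88  72  66  78 133 172 172 151] [160 160 161 163 155 142 150 151 151 150 155 153 150 162 166 147]
146 [110 111 101  79  84  91  92  93  90  87  80  78 129 169 169 158] [159 159 162 158 132  90  75  64  64  69  79 111 150 159 164 153]
147 [110 111 102  78  85  92  92  92  89  86  79  72 113 159 168 172] [160 161 159 128  69  66  72  73  74  72  67  72 115 152 163 168]
148 [112 112 100  76  85  91  92  91  89  85  78  63  88 145 168 168] [162 163 146  82  60  73  76  78  78  77  72  60  85 140 163 164]
149 [113 111 101  80  85  90  91  90  88  83  75  67 105 154 167 167] [165 163 148  84  62  71  73  74  74  73  68  65 103 148 162 162]
150 [112 112 104  88  88  88  90  90  87  79  74 103 152 172 168 169] [165 164 152 110  73  52  28  25  14  16  36  94 149 167 163 164]
151 [ 97 113 111 107  96  92  93  94  92  87 105 150 173 167 167 166] [137 165 164 162 133  83  75  78  79
[... 1035 characters left out ...]
 34 33 31 30 24 35 63 76 74]
149 [ 50  46  49  90 122 122 123 122 118 114 110  96  67  68  80  78] [78 77 68 36 26 29 30 31 31 31 29 27 44 68 77 75]
150 [ 49  48  39  80 124 124 126 126 122 115 107  90  69  80  80  80] [78 78 71 47 31 26 21 20 19 20 22 41 68 79 77 78]
151 [ 41  49  46  43  67 107 125 125 121 107  81  72  80  80  80  78] [61 78 77 76 62 47 43 44 45 47 53 65 80 76 77 75]
152 [40 50 48 46 45 39 39 36 38 38 57 76 61 53 49 35] [60 79 77 78 80 81 83 82 81 82 80 74 59 51 46 33]
153 [29 48 49 48 47 46 43 39 37 35 31 27 27 28 30 31] [44 79 77 76 76 76 72 59 52 47 33 25 27 26 29 28]
154 [21 40 43 38 39 33 31 30 33 32 32 33 35 32 34 31] [23 53 61 49 47 33 26 27 28 29 31 31 31 30 30 29]
```

{"op": "apply_moves", "data": {"moves": [[0,0,0.003,0,0,0,0.4],[0,0,0.006,0,0,0,0.4],[0,0,0.006,0,0,0,0.4]]}}

```text
time_s: 20.65
tool_pos: [0.5123, 0.2384, 0.1088]
tool_rot: [179.9, -0.1, 6.3]
force: [1.8, 0.5, 8.6]
grip_width: 0.0438
grasp_force: 22.0
```

Run:
```python
from h import *
avg(4)
```

```text
pos [512.31 238.39 108.73] F [1.15 1.15 8.25] T mNm [ 228.6 -276.1   34.4] sd [ 0.44  0.69  0.36 20.4  16.13 18.44] t 20.85
```

{"op": "apply_moves", "data": {"moves": [[0.003,-0.003,0.003,0,0,0,0.4],[0.006,-0.006,0.006,0,0,0,0.4],[0.006,-0.006,0.01,0,0,0,0.4],[0.006,-0.006,0.01,0,0,0,0.4]]}}

```text
time_s: 21.25
tool_pos: [0.5109, 0.2381, 0.104]
tool_rot: [179.8, 0.2, 6.3]
force: [-0.5, -0.3, -0.8]
grip_width: 0.0434
grasp_force: 22.0
```

Run:
```python
from h import *
avg(4)
```

```text
pos [511.38 238.45 104.65] F [ 0.1   0.09 -2.08] T mNm [49.7 47.7 17.3] sd [ 0.6   0.1   0.57 19.11 23.12 15.54] t 21.45
```

{"op": "apply_moves", "data": {"moves": [[0,0,0.01,0,0,0,0.4],[0,0,0.018,0,0,0,0.4],[0,0,0.025,0,0,0,0.4],[0,0,0.025,0,0,0,0.4]]}}

```text
time_s: 21.85
tool_pos: [0.5118, 0.2387, 0.1001]
tool_rot: [179.8, 0.1, 6.3]
force: [0.0, 0.6, -1.3]
grip_width: 0.0437
grasp_force: 22.0
```

{"op": "apply_moves", "data": {"moves": [[0,0,0.004,0,0,0,0.4],[0,0,0.008,0,0,0,0.4],[0,0,0.012,0,0,0,0.4],[0,0,0.012,0,0,0,0.4]]}}

```text
time_s: 22.25
tool_pos: [0.5119, 0.2387, 0.0979]
tool_rot: [179.8, 0.1, 6.3]
force: [0.1, -0.6, -2.0]
grip_width: 0.0433
grasp_force: 22.0
```

{"op": "apply_moves", "data": {"moves": [[0,0,0.004,0,0,0,0.4],[0,0,0.008,0,0,0,0.4],[0,0,0.008,0,0,0,0.4]]}}

```text
time_s: 22.55
tool_pos: [0.5122, 0.2387, 0.0971]
tool_rot: [179.8, 0.1, 6.3]
force: [-1.4, -2.1, 4.7]
grip_width: 0.0434
grasp_force: 22.0
```

{"op": "apply_moves", "data": {"moves": [[0,0,-0.002,0,0,0,0.5],[0,0,-0.002,0,0,0,0.52],[0,0,-0.002,0,0,0,0.54],[0,0,-0.002,0,0,0,0.54],[0,0,-0.002,0,0,0,0.54]], "grip_force": 7}}

```text
time_s: 23.05
tool_pos: [0.5119, 0.2388, 0.0967]
tool_rot: [179.8, 0.1, 6.3]
force: [-0.3, -0.3, -0.5]
grip_width: 0.0469
grasp_force: 5.5
```

Run:
```python
from h import *
avg(4); print(env.get_obs()['grip_width'],env.get_obs()['grasp_force'])
```

```text
pos [511.97 238.8   96.75] F [-0.51  0.07 -1.16] T mNm [21.4 12.3  1.3] sd [ 0.46  0.5   0.78 17.01 14.63 39.53] t 23.25
0.047376026332284035 5.438041370362043
```

Jaws released; lift straight up slowly.

{"op": "apply_moves", "data": {"moves": [[0,0,-0.01,0,0,0,0.54],[0,0,-0.03,0,0,0,0.54],[0,0,-0.06,0,0,0,0.54],[0,0,-0.1,0,0,0,0.54],[0,0,-0.2,0,0,0,0.54],[0,0,-0.35,0,0,0,0.54],[0,0,-0.52,0,0,0,0.54],[0,0,-0.52,0,0,0,0.54],[0,0,-0.52,0,0,0,0.54]]}}

```text
time_s: 24.15
tool_pos: [0.5126, 0.2394, 0.2021]
tool_rot: [179.8, -0.0, 6.3]
force: [-0.3, -0.0, -1.1]
grip_width: 0.0469
grasp_force: 5.4
```

Run:
```python
from h import *
avg(3); print(env.get_obs()['grip_width'],env.get_obs()['tool_rot'])
u([.530,.0195,.20],6.5)
a=shot('side'); cv2.imwrite('pics/after.png',a[:,:,::-1])
print(masks_of('side','weight') and [ (d['location'],d['conf'],cv2.boundingRect(d['pixels'].astype(np.uint8))) for d in masks_of('side','weight')])
for z in(.0155,.018,.022):
    print(z,proj('side',[[.5113,.2384,z+.022],[.5113,.2384,z+.038]]))
for r in range(128,154): print(r,a[r,241:254,0],a[r,241:254,1])
```

```text
pos [511.71 238.72 200.25] F [ 0.18 -0.04 -0.72] T mNm [-0.1 49.4 -5. ] sd [ 0.18  0.07  0.53 25.11 31.36 11.61] t 24.3
0.04690548754718951 [179.78734221   0.19370086   6.3234397 ]
units [-0.0286  1.0991  0.003 ] [ 0.0025  0.0023 -0.0021]
[([266.5, 334.0], 0.73, (208, 274, 125, 123)), ([245.3, 147.3], 0.41, (243, 139, 10, 13))]
0.0155 [[247.76561495 144.8715462 ]
 [247.42584753 139.78773049]]
0.018 [[247.71294351 144.08344265]
 [247.37218176 138.9847491 ]]
0.022 [[247.62834957 142.81769448]
 [247.28598778 137.69506017]]
128 [178 213 207 206 202 155  85 132 149 177 194 189 185] [142 177 170 168 160 129 130 138  87 116 133 132 132]
129 [150 187 175 157 139  80  65  70  73 138 195 192 187] [115 150 140 121 102  82 146 151  44  83 133 132 132]
130 [ 95  97  98 100  98  92  88  81  66 102 167 195 189] [ 70  72  72  73  68  87 145 161  97  54 109 134 131]
131 [101 106 108 107 101 114 156 152  75  95 163 193 192] [ 75  78  80  80  73  78 137 169 127  59 103 133 132]
132 [102 107 110 110 101 106 179 210 134  56  95 165 194] [ 74  79  82  82  74  76 137 179 158  89  51 107 133]
133 [ 99 108 1
[... 1611 characters left out ...]
 [172 158 121 108  95  87  86  82 106 157 152 109 154]
148 [ 77  66  82 127 151 155 146 145 169 175 115  77  55] [169 145  72  89 114 119 111 110 131 136  76  83 142]
149 [ 43  45  78 104 119 133 128 129 102  99  97  82  64] [105  94  68  69  88 101  96  98  73  66  64 103 151]
150 [ 47  43  72 103 108 110 112 112 108 105  95  79  77] [109 102  82  72  73  73  75  75  72  75 102 151 170]
151 [ 48  46  46  68  99 112 112 112 106  92  83  76  78] [111 111 107 102 105 102 103 103 108 125 152 170 165]
152 [49 48 44 57 76 75 73 73 75 76 72 61 52] [112 110 108 139 177 179 175 174 174 172 161 135 117]
153 [49 48 46 43 59 73 59 51 47 34 24 28 28] [112 109 107 102 134 161 135 118 110  83  65  69  70]
```

{"op": "apply_moves", "data": {"moves": [[-0.005,0.15,0,0,0,0,0.54],[-0.01,0.35,0,0,0,0,0.54],[-0.02,0.57,0,0,0,0,0.54],[-0.025,0.8,0,0,0,0,0.54],[-0.028,0.95,0,0,0,0,0.54],[-0.028,1,0,0,0,0,0.54],[-0.028,1,0,0,0,0,0.54],[-0.028,1,0,0,0,0,0.54]]}}

```text
time_s: 25.25
tool_pos: [0.5283, 0.0416, 0.2013]
tool_rot: [179.9, 0.1, 6.4]
force: [0.4, 0.7, -0.1]
grip_width: 0.0474
grasp_force: 5.4
```

Run:
```python
from h import *
avg(3)
u([.530,.0193,.20],6.5)
```

```text
pos [528.35  42.11 201.41] F [ 0.19  0.38 -0.9 ] T mNm [16.2 13.2 12.5] sd [ 0.49  0.28  0.27 23.09 27.5  12.13] t 25.4
units [-0.0049  0.1137  0.0076] [0.0016 0.001  0.0004]
```

{"op": "apply_moves", "data": {"moves": [[-0.005,0.06,0,0,0,0,0.54],[-0.005,0.113,0,0,0,0,0.54],[-0.005,0.113,0.1,0,0,0,0.54],[-0.005,0.113,0.25,0,0,0,0.54],[-0.005,0.113,0.38,0,0,0,0.54],[-0.005,0.113,0.45,0,0,0,0.54],[-0.005,0.113,0.45,0,0,0,0.54],[-0.005,0.113,0.45,0,0,0,0.54]]}}

```text
time_s: 26.2
tool_pos: [0.5306, 0.0166, 0.1123]
tool_rot: [179.8, 0.0, 6.3]
force: [0.5, -0.2, 0.1]
grip_width: 0.0476
grasp_force: 5.4
```

Run:
```python
from h import *
avg(3)
u([.530,.0193,.0665],6.3)
```

```text
pos [531.15  16.8  112.94] F [ 0.19 -0.05 -0.63] T mNm [39.3  6.3  1.7] sd [ 0.4   0.23  0.56 14.79 43.   21.48] t 26.35
units [-0.0046 -0.0137  0.2324] [ 0.0024 -0.0007  0.0003]
```

{"op": "apply_moves", "data": {"moves": [[-0.005,-0.013,0,0,0,0,0.54],[-0.005,-0.013,0,0,0,0,0.54],[-0.005,-0.013,0.04,0,0,0,0.54],[-0.005,-0.013,0.08,0,0,0,0.54],[-0.005,-0.013,0.12,0,0,0,0.54],[-0.005,-0.013,0.12,0,0,0,0.54]]}}

```text
time_s: 26.95
tool_pos: [0.5275, 0.0191, 0.0858]
tool_rot: [179.9, 0.2, 6.3]
force: [0.7, 0.7, -1.1]
grip_width: 0.0474
grasp_force: 5.5
```

Run:
```python
from h import *
avg(3)
u([.530,.0193,.0665],6.3)
```

```text
pos [528.35  19.28  86.96] F [-0.28  0.19 -0.76] T mNm [62.9 10.3 15. ] sd [ 0.32  0.28  0.54  8.71 37.08 29.39] t 27.1
units [0.0068 0.0004 0.1044] [0.0019 0.0012 0.0003]
```

Inside the pocket with no contact force; continue down.

{"op": "apply_moves", "data": {"moves": [[0.006,0,0.03,0,0,0,0.54],[0.006,0,0.06,0,0,0,0.54],[0.006,0,0.085,0,0,0,0.54],[0.006,0,0.1,0,0,0,0.54],[0.006,0,0.105,0,0,0,0.54],[0.006,0,0.105,0,0,0,0.54]]}}

```text
time_s: 27.7
tool_pos: [0.5298, 0.0193, 0.0663]
tool_rot: [179.8, 0.1, 6.3]
force: [-0.2, -0.6, -0.7]
grip_width: 0.0471
grasp_force: 5.4
```

Run:
```python
from h import *
avg(4)
```

```text
pos [530.    19.35  66.66] F [ 0.52  0.3  -1.11] T mNm [39.3  7.  -2.1] sd [ 0.21  0.4   0.24 16.32  8.42 37.24] t 27.9
```

{"op": "apply_moves", "data": {"moves": [[0,0,0.004,0,0,0,0.54],[0,0,0.004,0,0,0,0.54],[0,0,0.004,0,0,0,0.58],[0,0,0.004,0,0,0,0.65],[0,0,0.004,0,0,0,0.8],[0,0,0.004,0,0,0,0.9],[0,0,0.004,0,0,0,0.9],[0,0,-0.05,0,0,0,0.9],[0,0,-0.15,0,0,0,0.9],[0,0,-0.3,0,0,0,0.9],[0,0,-0.5,0,0,0,0.9],[0,0,-0.7,0,0,0,0.9],[0,0,-0.9,0,0,0,0.9]]}}

```text
time_s: 29.2
tool_pos: [0.5299, 0.0202, 0.2491]
tool_rot: [179.8, 0.0, 6.4]
force: [0.6, -0.1, -0.4]
grip_width: 0.0781
grasp_force: 0.0
```

{"op": "apply_moves", "data": {"moves": [[0,0.2,-0.1,0,0,0,1],[0,0.45,-0.1,0,0,0,1],[0,0.7,-0.1,0,0,0,1],[0,0.95,-0.1,0,0,0,1],[0,1,-0.1,0,0,0,1],[0,1,-0.1,0,0,0,1],[0,1,-0.1,0,0,0,1]]}}

```text
time_s: 29.9
tool_pos: [0.5523, -0.1769, 0.2676]
tool_rot: [179.9, 0.1, 6.4]
force: [0.6, 1.1, -0.0]
grip_width: 0.0869
grasp_force: 0.0
```

Run:
```python
from h import *
for n in('side','top'):
    a=shot(n,n+'1.png'); s=cv2.imread(f'pics/{n}0.png')[:,:,::-1]
    for t in('tongs','weight','jar','bowl'):
        m=masks_of(n,t); print(n,t,[(np.round(d['location'],1).tolist(),round(d['conf'],2),cv2.boundingRect(d['pixels'].astype(np.uint8))) for d in m][:2])
    x,y=(236,160) if n=='side' else (246,200)
    d=np.abs(a[y:y+60,x:x+60].astype(int)-s[y:y+60,x:x+60]).max(2)
    print('stand diff frac>60',(d>60).mean())
    # head of the tongs: dark pixels
    for im in(a,s):
        k=(im[y:y+60,x:x+60].max(2)<45); print('dark',k.sum(),np.argwhere(k).mean(0)[::-1]+[x,y])
```

```text
side tongs [([263.6, 188.7], 0.62, (260, 167, 15, 47))]
side weight [([247.8, 146.3], 0.41, (244, 140, 9, 12))]
side jar [([364.6, 245.6], 0.78, (348, 224, 32, 48))]
side bowl [([346.3, 168.6], 0.6, (342, 156, 9, 16))]
stand diff frac>60 0.1175
dark 531 [281.92843691 178.15630885]
dark 185 [265.38378378 187.45945946]
top tongs [([276.7, 218.3], 0.77, (267, 214, 23, 15))]
top weight [([185.9, 230.1], 0.44, (183, 227, 9, 8))]
top jar [([343.6, 151.5], 0.88, (330, 138, 27, 28)), ([381.8, 240.4], 0.24, (361, 207, 43, 81))]
top bowl [([231.1, 150.8], 0.64, (217, 137, 34, 32))]
stand diff frac>60 0.0019444444444444444
dark 50 [277.08 223.66]
dark 48 [277.85416667 224.125     ]
```

Run:
```python
from h import *
print(back('top',[[185.9,230.1]],.047),env.sign_off())
```

```text
the job is handed in; nothing more can be done
[[0.50860684 0.23689886 0.047     ]] None
```

The job is handed in: the camera and force checks showed the weight fully home and upright in the bore and the tongs upright in their stand, with the jar and bowl never approached; the sign-off gave no verdict back.

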